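# Nest two ring castings and hold the loupe up at its top stop

### The job

Lay the two silver ring castings, without dropping them from a height, in the nests of the turntable's cork top, each in the nest that fits it. Then squeeze the brass button in the loupe stand's pear wood grip, pull the telescoping column straight up past its first stop to its second stop, fully out, and finish while still holding it up there by the grip, so that I can tighten the clamp screw. Leave everything else on the bench where it is.

Things in the scene. Friction and masses are not known exactly. Their poses are not given: they have to be found in the camera images.
- casting_large: the larger silver ring casting, a plain wide band lying flat on the bench: 29 mm outside diameter, 21 mm bore, 10 mm high, about 32 g. Origin: centre of its underside; z along the ring's axis, up.
- casting_small: the smaller silver ring casting, a plain wide band lying flat on the bench: 20 mm outside diameter, 14.5 mm bore, 10 mm high, about 16 g. Origin: centre of its underside; z along the ring's axis, up.
- turntable: brass turntable fixed to the bench; round platter 170 mm wide, cork top 156 mm wide, its upper face 45 mm above the bench. Origin: centre of the foot at bench height. The platter turns stiffly (0.1 N m) if pushed, taking the nests along. Three flat-bottomed round nests 4 mm deep, centres 34 mm from the axis: 37 mm, 28 mm and 17 mm wide; the last is too small for either casting and stays empty.
- nest_large (a point): centre of the mouth of the 37 mm nest, level with the cork's upper face (45 mm above the bench); the floor is 4 mm lower. The larger casting goes here and then stands 6 mm proud of the cork.
- nest_small (a point): centre of the mouth of the 28 mm nest, level with the cork's upper face (45 mm above the bench); the floor is 4 mm lower. The smaller casting goes here and then stands 6 mm proud of the cork.
- stand: loupe stand fixed to the bench: round grey foot 110 mm wide, square brass outer tube 24 mm wide, 148 mm tall, with two catch holes in its +y side, a 30 mm steel collar at its mouth and a clamp thumbscrew on its -x side (out to 29 mm). A square steel inner tube slides straight up out of it. Origin: centre of the foot at bench height; z up; y is the way the button points.
- loupe_head: head on the inner tube, axes as the stand's, rising with the column: pear wood grip block 24 (x) by 26 (y) by 44 mm tall, underside 150 mm and brass cap 197 mm above the bench with the column down; the brass button stands out of its +y face. A 52 mm glass lens hangs on its +x side, 24 to 76 mm from the axis, 130 to 175 mm up. Origin: on the column's axis, at bench height with the column down.
- grip (a point): centre of the pear wood grip block, on the column's axis, 172 mm above the bench with the column down. Grip here from above with one finger on the button and the other on the opposite (-y) face: 32 mm across with the button out, 27.5 mm with it pressed in.
- button_face (a point): centre of the outer face of the round brass button, 16 mm diameter, 6 mm proud of the grip's +y face (19 mm from the column's axis); it moves in towards -y when pressed.
- button (a joint): how far the button is pressed, 0 (out) to 0.0045 m (fully in); spring 2 N at first, 5.3 N fully in. Pressed 3 mm or more it draws the catch pin out of the tube. Let go, it springs out again.
- column (a joint): how far the column is up, in m: 0 down, locked by the catch pin; 0.045 first stop, where the pin snaps in and locks unless the button is pressed; 0.090 second stop, the end of travel, with no catch. About 4 N raises it; let go there, it sinks back within a second and catches at the first stop. With the button kept squeezed it slides past the first stop freely.
- pin_cup: ivory-coloured resin pin cup, 40 mm wide and 40 mm tall, pins sticking out to 55 mm; a bystander, to be left alone. Origin: centre of its underside.
- graver: graver with a pear wood mushroom handle, 110 mm long, lying down; a bystander, to be left alone. Origin: centre of its underside.
- folding_loupe: steel folding hand loupe, 55 mm long, 16 mm high; a bystander, to be left alone. Origin: centre of its underside.
- calliper: steel calliper, 200 mm long, lying down; a bystander, to be left alone. Origin: centre of its underside.
- bench_block: square steel bench block, 65 mm, 20 mm high; a bystander, to be left alone. Origin: centre of its underside.
- polish_bar: bar of polishing compound, 100 x 45 x 35 mm; a bystander, to be left alone. Origin: centre of its underside.
- stone_tray: ivory-coloured stone tray, 120 x 90 x 18 mm; a bystander, to be left alone. Origin: centre of its underside.

How it is judged:
On the way, in this order (a step that is already met when the one before it is completed fails the run):
1. both castings lie in their nests, let go (horizontal distance between casting_large and nest_large below 0.006 m and z of casting_large in the frame of nest_large below -0.0025 m and angle between each of casting_large, casting_small's own z axis and vertical below 0.12 rad and contact force between the fingers and casting_large below 0.05 N and horizontal distance between casting_small and nest_small below 0.006 m and z of casting_small in the frame of nest_small below -0.0025 m and contact force between the fingers and casting_small below 0.05 N), for 0.2 s.
2. the column is pulled up to its second stop by the grip (value of joint column above 0.084 m and contact force between the fingers and loupe_head above 1 N), for 0.2 s.
At the end, for the whole second after the job is handed in: Each casting lies flat (within 0.12 rad) and let go in its own nest: centre within 6 mm of the nest's, underside at least 2.5 mm below the cork's face. The column is out at least 84 of its 90 mm and still (under 0.02 m/s), held by the fingers on the loupe head (more than 1 N) (all of step 1 and all of step 2 and linear speed of loupe_head below 0.02 m/s); the arm keeps its last pose, push and grip.
It fails at once if a bystander is shifted more than 30 mm (distance of any of pin_cup, graver, folding_loupe, calliper, bench_block, polish_bar, stone_tray from where it was at the start of the episode above 0.03 m).
It fails at once if a casting falls freely faster than 0.7 m/s (dropped from more than 25 mm) ((linear speed of casting_large above 0.7 m/s and contact force between the fingers and casting_large below 0.01 N) or (linear speed of casting_small above 0.7 m/s and contact force between the fingers and casting_small below 0.01 N)).
It also fails if it takes over 72 s, if anything falls off the work surface, if the arm or the gripper's body presses on something with over 40 N, if the wrist force passes 120 N, or if a joint passes its speed limit or range.

### The arm

A 7-joint arm with a two-finger parallel gripper is mounted at the origin on the work surface. World frame = base frame: x ahead of the robot, y to its left, z up, the work surface at z = 0. Lengths are in m, angles in rad, forces in N, time in s.
With the tool pointing down it reaches from about 0.425 to 0.925 m from the base axis. Payload 6.8 kg.
Tool frame: the origin (TCP) lies midway between the tips of the shut fingers; the grasp point (between the pads) lies 19 mm behind it; z points along the fingers, y is the line along which they close (so a half turn about z gives the same grasp; the last joint's range is limited). The gripper opens to 85 mm and grips with 20 to 120 N. Pads are 22 mm wide; open, the fingers measure 114 mm over their backs; the gripper's body (76 mm by 85 mm) begins 54 mm behind the grasp point. The pads swing forward as they close: fully open they stand 13 mm farther back than shut.
Start: joints at [-0.108, 0.477, 0.022, 1.555, -0.011, 1.109, -0.083], TCP at [0.675, 0, 0.231] pointing down, gripper open.
Joint ranges: [-2.96, 2.96], [-0.34, 2.1], [-1.41, 1.46], [0.24, 2.44], [-1.37, 4.51], [0.17, 1.92], [-2.96, 2.96]. Speed limits (rad/s): [2.39, 2.39, 3.14, 3.14, 3.14, 3.14, 3.14].

### API

Orientations are given as a unit quaternion [w, x, y, z].
In Python, from station import readout, imaging, hand_in gives the robot as it stands.
- The arm moves only by the tool drive_tool, never from a script. Its argument "series" is a list of rows, each a list of 5 numbers: the shift along the tool's x, y, z in cm, then the turn about the tool's z in degrees, then the closure, from -1 (fully open) to 1 (shut). A call has 1 to 8 rows; each row shifts and turns the commanded pose from where the row before left it, along the tool's axes as they then stand; what a row does not reach is not made up. A row lasts 1/10 s, in which the tool goes at most 50 mm and 8.59 degrees, less where a joint would pass 70% of its speed; a pose out of reach is approached as far as the arm can. A call with a gripper value outside its range is refused whole. The fingers move at their own pace and stop on an object; "squeeze" is the grip in N (left out, the last holds). Time passes only in rows, so rows that do not move let the fingers close. It gives the time, the measured TCP pose, the force, the opening and the grip force at its end, in the units of the state.
- readout.get_obs(): the state, without advancing time (a new reading comes with each control period).
- imaging.read_camera(name): name is "scene" or "side" or "wrist"; returns the picture (400x640x3 uint8, red, green, blue); there is no depth.
- imaging.camera_model(name): a dict with "vfov" (degrees; the focal length in pixels is half the picture's height over the tangent of half this angle, whatever the lens; pixels are square), "cx", "cy" (the principal point, pixels), "xyz" and "orientation" of the camera in the world. Camera axes: x right, y down, z forward; pixel columns grow to the right and rows downward; lengths in m; the calibration is good to about 2 mm. A picture is of the moment at which its call begins: read the wrist's pose just before it. camera_model takes no time and is no camera call; for the wrist camera it gives the pose at the moment of the call.
- hand_in(): hands the job in; it is judged then, once.
Trained networks look in the newest picture that a camera, given by its name, has taken for a name from the list of things; names that differ only in an ending like _2 or _b are one class to them, and where a whole thing is asked for, a point or a joint stands for the part that bears it (a point fixed in the world has none). Each returns a list of dicts, best first, with "conf" (0 to 1); they miss things now and then, are a little off and sometimes report something else, mostly with a low value. They report only what shows in the picture. A call takes as long as a camera call.
- imaging.cut_out(thing, camera): "mask" (400x640 bool, what is visible of it) and "centre" ([column, row] in pixels, amid what is visible of it).
The state is a dict: "t": time; "q": joint angles; "joint_vel": joint speeds; "joint_torque": joint torques, N m; "eef_pos": TCP position; "tool_rot": TCP orientation; "contact_force": force on the tool from outside, world axes, zero at the start; "torque": the same for the moment, N m; "gripper_width": opening from 0.0 (shut) to 1.0 (fully open); "grasp_force": force on a finger pad.
Only numpy, scipy, OpenCV 4.12 (cv2) and the standard library are available. Lean on these libraries where they do the work, as an engineer would, in place of code of your own. Each camera call takes 0.05 s, during which the arm holds its last target. There are 200 camera calls.

## Working session

There is one attempt and no reset: what is moved stays moved. The work goes in short steps, Python scripts to look and compute and a tool call to move; the robot and the scene stay as the last step left them, time stands still between calls to the robot, and variables do not carry over. Pictures are saved under pics/ and viewed, at most 10 in all, crops included, and the job is handed in when it is done.

Besides the shell and the picture viewer there is one more tool, called after ">>>" as name([rows], argument=value, ...), one row to a line, values as JSON. drive_tool: Moves the arm, as the interface text tells. Its arguments: {"type":"object","properties":{"series":{"type":"array"},"squeeze":{"type":"number"}},"required":["series"]}

```bash
mkdir -p pics; ls; cat > h.py <<'E'
import numpy as np,cv2
from scipy.spatial.transform import Rotation as R
from station import readout, imaging
def rot(q): return R.from_quat([q[1],q[2],q[3],q[0]]).as_matrix()
def K(m):
    f=200/np.tan(np.radians(m['vfov'])/2); return np.array([[f,0,m['cx']],[0,f,m['cy']],[0,0,1]])
def ray(m,px,z):
    d=rot(m['orientation'])@np.linalg.inv(K(m))@np.array([px[0],px[1],1.]); c=np.array(m['xyz'])
    return c+d*(z-c[2])/d[2]
def proj(m,P):
    p=rot(m['orientation']).T@(np.array(P)-np.array(m['xyz'])); u=K(m)@p; return u[:2]/u[2]
def save(im,n): cv2.imwrite('pics/'+n,im[:,:,::-1])
E
python3 - <<'E'
from h import *
for c in ['scene','side','wrist']:
    m=imaging.camera_model(c); im=imaging.read_camera(c); save(im,c+'0.png'); print(c,{k:np.round(v,4).tolist() if not isinstance(v,str) else v for k,v in m.items()})
    for t in ['casting_large','casting_small','turntable','stand','loupe_head','button_face']:
        for d in imaging.cut_out(t,c)[:2]:
            ys,xs=np.nonzero(d['mask']); print(t,round(d['conf'],2),np.round(d['centre'],1),xs.min(),xs.max(),ys.min(),ys.max(),len(xs), np.round(ray(m,d['centre'],{'turntable':.045,'loupe_head':.17,'stand':.1,'button_face':.17}.get(t,.005)),4))
o=readout.get_obs();print(o['t'],o['eef_pos'],o['tool_rot'])
a=[cv2.imread(f'pics/{c}0.png') for c in ['scene','side','wrist']]
E
```

```text
pics
scene {'vfov': 46.4043, 'cx': 320.3535, 'cy': 202.0547, 'xyz': [1.1444, -0.9911, 0.9209], 'orientation': [-0.443, 0.8612, 0.2213, -0.1145]}
casting_large 0.57 [222.8 263.7] 219 229 260 268 84 [ 0.4268 -0.2673  0.005 ]
casting_small 0.46 [281.  279.2] 280 286 277 283 45 [ 0.6057 -0.2394  0.005 ]
casting_small 0.35 [225.1 261.6] 219 229 260 269 77 [ 0.427  -0.2572  0.005 ]
turntable 0.61 [296.3 216.5] 269 322 200 236 1553 [ 0.5236 -0.0209  0.045 ]
stand 0.72 [337.4 193.2] 322 357 153 209 897 [0.6125 0.0819 0.1   ]
stand 0.34 [205.8 312.9] 198 220 308 317 147 [ 0.5699 -0.4898  0.1   ]
loupe_head 0.48 [343.5 162.2] 334 357 151 171 210 [0.5961 0.1529 0.17  ]
side {'vfov': 47.5366, 'cx': 317.2715, 'cy': 198.158, 'xyz': [0.434, -0.9038, 0.9261], 'orientation': [-0.4092, 0.9083, -0.0783, 0.0389]}
casting_large 0.66 [266.4 316.9] 261 267 309 318 23 [ 0.4293 -0.2754  0.005 ]
casting_large 0.18 [297.5 149.2] 290 321 135 153 289 [0.5984 0.387  0.005 ]
turntable 0.78 [286.6 224.8] 256 317 203 248 2144 [ 0.5111 -0.0176  0.045 ]
turntable 0.67 [369.3 230.4] 358 383 218 239 450 [ 0.7296 -0.0766  0.045 ]
stand 0.79 [296.2 182.1] 280 320 136 201 1116 [0.5548 0.0942 0.1   ]
loupe_head 0.76 [300.8 149.2] 291 321 136 153 254 [0.5782 0.1542 0.17  ]
wrist {'vfov': 63.8531, 'cx': 317.7996, 'cy': 197.0604, 'xyz': [0.6752, 0.0758, 0.374], 'orientation': [0.1499, 0.9887, 0.0001, -0.0003]}
casting_small 0.45 [272.2 336.3] 264 278 326 341 183 [ 0.6116 -0.2416  0.005 ]
turntable 0.86 [165.1 168.7] 86 245 92 244 19027 [0.5155 0.0046 0.045 ]
stand 0.87 [214.8  20.6] 156 262 0 48 3999 [0.5964 0.1318 0.1   ]
1.05 [6.75008412e-01 9.16182847e-06 2.31314779e-01] [-2.52453255e-06  7.07110996e-01  7.07102566e-01  1.04832757e-05]
```

View pics/wrist0.png

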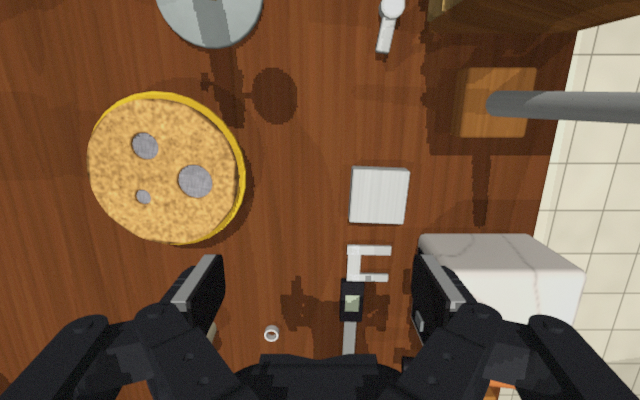

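```bash
python3 - <<'E'
import cv2
a=cv2.imread('pics/side0.png')[120:340,180:400];b=cv2.imread('pics/scene0.png')[130:330,190:390]
cv2.imwrite('pics/z0.png',cv2.hconcat([cv2.resize(a,(400,400),interpolation=3),cv2.resize(b,(400,400),interpolation=3)]))
E
```

```text
(no output)
```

View pics/z0.png

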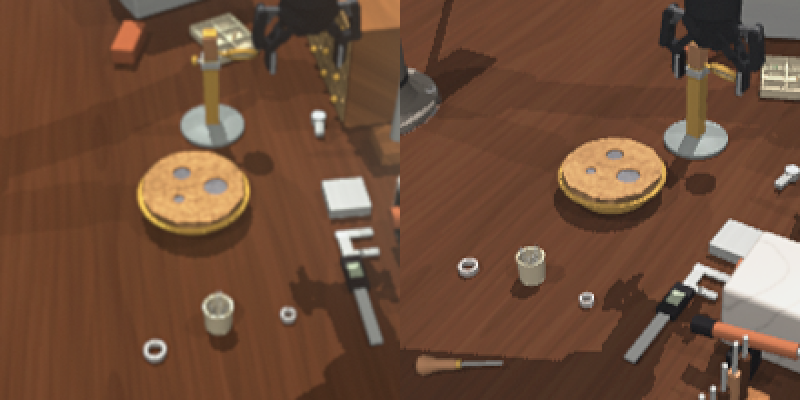

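The wrist view shows the turntable with the large nest at about (195,181), the small nest at (145,146) and the tiny one at (143,197). The small casting is at (271,333), the stand foot at the top and the calliper at (350,300). The outer cameras show the large casting at the left front and the pin cup between the two castings.

>>> drive_tool([
  [-3.6,-2.4,0,0,-1],
  [-3.6,-2.4,0,0,-1],
  [-3.6,-2.4,0,0,-1],
  [-3.6,-2.4,0,0,-1],
  [-3.6,-2.4,0,0,-1],
  [-3.6,-2.0,0,0,-1],
  [0,0,0,0,-1],
])

```text
t: 1.75
eef_pos: [0.5312, -0.223, 0.2317]
tool_rot: [0.001, 0.711, 0.704, -0.002]
contact_force: [0.1, -0.7, -0.3]
gripper_width: 0.999
grasp_force: 0.0
```

```bash
cat >> h.py <<'E'
def look(c,ts,n=None):
    m=imaging.camera_model(c); im=imaging.read_camera(c)
    if n: save(im,n)
    for t,z in ts:
        for d in imaging.cut_out(t,c)[:2]:
            ys,xs=np.nonzero(d['mask']); print(t,round(d['conf'],2),np.round(d['centre'],1),xs.min(),xs.max(),ys.min(),ys.max(),len(xs),np.round(ray(m,d['centre'],z),4), np.round(ray(m,[xs.mean(),ys.mean()],z),4))
    o=readout.get_obs();print(o['t'],np.round(o['eef_pos'],4),np.round(o['tool_rot'],4),o['gripper_width'],o['grasp_force'],o['contact_force'])
    return m,im
E
python3 - <<'E'
from h import *
look('wrist',[('casting_large',.005),('casting_small',.005),('pin_cup',.02),('turntable',.04)],'w1.png')
E
```

```text
casting_large 0.72 [233.5 203.8] 220 243 186 210 313 [ 0.428  -0.2703  0.005 ] [ 0.4267 -0.2631  0.005 ]
casting_small 0.53 [383.3 171.8] 382 385 168 169 4 [ 0.6078 -0.2323  0.005 ] [ 0.6078 -0.2283  0.005 ]
pin_cup 0.96 [300.9 177.6] 286 320 156 195 1061 [ 0.5116 -0.2347  0.02  ] [ 0.514  -0.2328  0.02  ]
turntable 0.98 [291.9  13.3] 227 359 0 33 3171 [ 0.5085 -0.0734  0.04  ] [ 0.5104 -0.0733  0.04  ]
turntable 0.45 [226.4 201.2] 219 243 187 209 286 [ 0.4304 -0.2555  0.04  ] [ 0.4354 -0.2518  0.04  ]
2.0 [ 0.5359 -0.2144  0.2313] [-1.000e-04  7.063e-01  7.080e-01  4.000e-04] 1.0037965786450653 0.0 [ 0.55538474  0.67532698 -0.74788024]
```

View pics/w1.png

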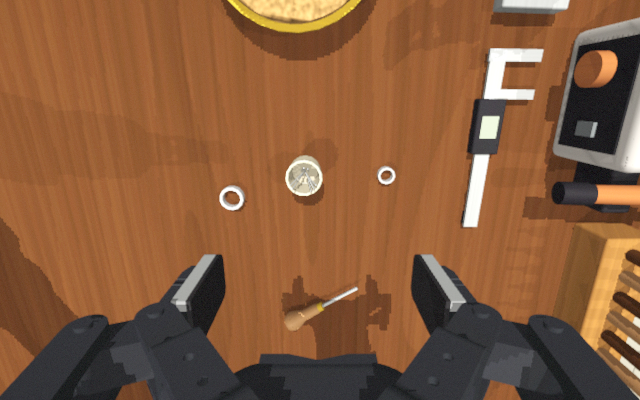

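Large casting's ring is at (232,197) and the small one at (386,175). The pin cup lies between them at (304,176), the graver at (320,310).

```bash
cat >> h.py <<'E'
def rings(m,im,guess,z=.005,r=20):
    # centre of bright ring's outer outline, near a pixel guess
    for g in guess:
        x,y=map(int,g); s=im[y-r:y+r,x-r:x+r].astype(int); k=((s.min(2)>105)).astype(np.uint8)
        cs,_=cv2.findContours(k,cv2.RETR_EXTERNAL,cv2.CHAIN_APPROX_NONE); c=max(cs,key=lambda c:len(c))
        (u,v),a,ang=cv2.fitEllipse(c); p=(u+x-r,v+y-r); print('ring',np.round(p,1),np.round(a,1),np.round(ray(m,p,z),4))
E
python3 - <<'E'
from h import *
m,im=look('wrist',[])
rings(m,im,[(232,197),(386,175)])
m,im=look('wrist',[])
rings(m,im,[(232,197),(386,175)])
c=cv2.imread('pics/wrist0.png')[:,:,::-1]
m0=dict(vfov=63.8531,cx=317.7996,cy=197.0604,xyz=[.6752,.0758,.3740],orientation=[.1499,.9887,.0001,-.0003])
rings(m0,c,[(271,333)])
for n,p in dict(L=(195,181),S=(145,146),T=(143,197)).items():
  x,y=p; s=c[y-24:y+24,x-24:x+24].astype(int); k=(abs(s[...,0]-s[...,2])<40).astype(np.uint8)
  nn,lab,st,ce=cv2.connectedComponentsWithStats(k); i=lab[24,24]; q=ce[i]+[x-24,y-24]; print(n,i,st[i],q,ray(m0,q,.0412))
E
```

```text
2.05 [ 0.5359 -0.2144  0.2312] [-1.000e-04  7.062e-01  7.080e-01  3.000e-04] 0.9989800589638974 0.0 [1.04316989 0.25568878 0.38816804]
ring [227.2 204.1] [24.4 24.8] [ 0.4263 -0.2622  0.005 ]
ring [380.9 183.4] [17.2 18.3] [ 0.6109 -0.2358  0.005 ]
2.1 [ 0.5358 -0.2145  0.2312] [-1.000e-04  7.062e-01  7.080e-01  2.000e-04] 1.0008106919681297 0.0 [0.23449628 0.22102031 0.24122992]
ring [227.2 204.1] [24.4 24.7] [ 0.4262 -0.2622  0.005 ]
ring [380.9 183.5] [17.3 18.3] [ 0.6108 -0.2358  0.005 ]
ring [271.1 333.3] [13.9 16.4] [ 0.6102 -0.2366  0.005 ]
L 1 [  7   8  34  33 857] [194.75612602 180.74445741] [ 0.54346716 -0.00926504  0.0412    ]
S 1 [ 11  11  26  26 526] [144.66920152 145.53041825] [0.49590639 0.0282704  0.0412    ]
T 1 [ 17  17  15  14 154] [143.04545455 196.38311688] [ 0.48534623 -0.02677553  0.0412    ]
```

>>> drive_tool([
  [-1.2,-2.75,3.5,0,-0.4],
  [-1.2,-2.75,3.5,0,-0.4],
  [-1.2,-2.75,3.5,0,-0.4],
  [-1.2,-2.7,3.5,0,-0.4],
  [0,0,0,0,-0.4],
  [0,0,0,0,-0.4],
  [0,0,0,0,-0.4],
])

```text
t: 2.8
eef_pos: [0.4278, -0.2636, 0.0923]
tool_rot: [0.001, 0.706, 0.708, 0.001]
contact_force: [0.4, 0.7, -0.9]
gripper_width: 0.697
grasp_force: 0.0
```

```bash
python3 - <<'E'
from h import *
m,im=look('wrist',[('casting_large',.005)],'w2.png')
for c in ['scene','side']:
    mm=imaging.camera_model(c)
    for p in [(.54,.13,.172),(.56,.13,.172),(.56,.15,.172)]: print(c,proj(mm,p))
E
```

```text
casting_large 0.62 [312.9 210.1] 297 335 182 221 716 [ 0.4243 -0.2696  0.005 ] [ 0.4266 -0.2627  0.005 ]
2.9 [ 0.4277 -0.2637  0.0925] [1.300e-03 7.064e-01 7.078e-01 7.000e-04] 0.701104465498746 0.0 [-0.1059847   0.15812262  0.47423349]
scene [324.35040255 160.54339761]
scene [329.9554725 162.1034119]
scene [332.91003818 159.27116395]
side [288.58774091 154.86429368]
side [295.64485125 154.17168727]
side [294.66891705 150.08685429]
```

View pics/w2.png

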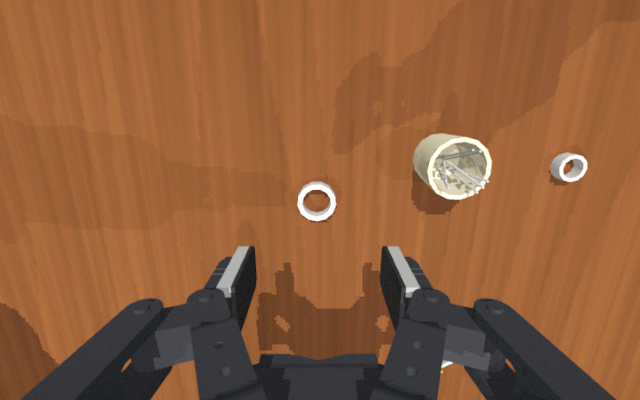

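The large ring is at (317,201), centred between the fingers, and the pin cup is clear of the right finger. Next I descend and grip.

>>> drive_tool([
  [0.1,-0.1,3.0,0,-0.4],
  [0,0,3.0,0,-0.4],
  [0,0,2.7,0,-0.4],
  [0,0,0,0,-0.2],
  [0,0,0,0,1],
  [0,0,0,0,1],
  [0,0,0,0,1],
  [0,0,0,0,1],
], squeeze=30)

```text
t: 3.7
eef_pos: [0.4259, -0.2635, 0.0059]
tool_rot: [0.001, 0.707, 0.707, 0.001]
contact_force: [-0.8, 1.3, 8.2]
gripper_width: 0.303
grasp_force: 30.3
```

>>> drive_tool([
  [0,0,-1.0,0,1],
  [0,0,-3,0,1],
  [0,0,-4,0,1],
  [0,0,-4,0,1],
  [0,0,0,0,1],
])

```text
t: 4.2
eef_pos: [0.4276, -0.2648, 0.13]
tool_rot: [0.005, 0.707, 0.707, 0.002]
contact_force: [0.7, -1.1, 0.3]
gripper_width: 0.308
grasp_force: 29.6
```

```bash
python3 - <<'E'
from h import *
m,im=look('wrist',[('casting_large',.12)],'w3.png')
a=cv2.resize(im[150:350,180:460],(560,400),interpolation=3)
ims=imaging.read_camera('side')
b=cv2.resize(ims[130:230,260:325],(260,400),interpolation=3)
save(cv2.hconcat([a,b][:2])[:, :800],'z3.png')
E
```

```text
casting_large 0.87 [316.1 268.1] 290 344 226 286 1832 [ 0.4268 -0.2763  0.12  ] [ 0.4273 -0.2693  0.12  ]
4.3 [ 0.425  -0.2633  0.1258] [1.400e-03 7.072e-01 7.070e-01 6.000e-04] 0.30598839946653167 29.646997055970132 [-0.61561753 -0.14602984 -0.65671415]
```

View pics/z3.png

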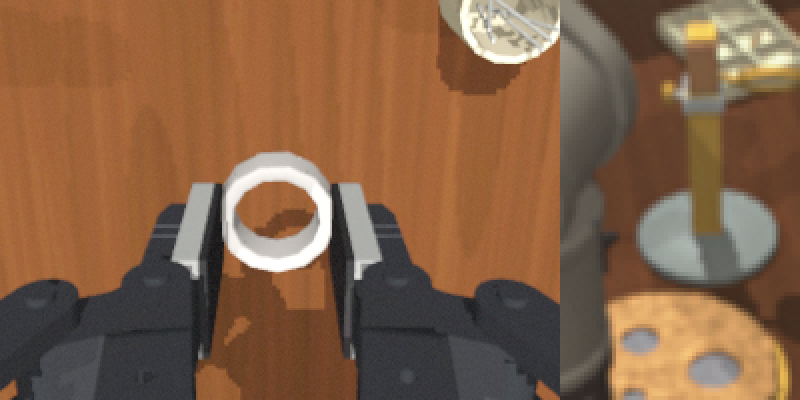

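```bash
python3 - <<'E'
from h import *
for c,g,f,t in [('side',(295.5,146),(297,188.5),(287,151.5)),('scene',(338,158),(338,199),(0,0))]:
    m=imaging.camera_model(c); print(c,ray(m,g,.172)[:2],ray(m,f,.008)[:2],ray(m,t,.14)[:2])
    d=imaging.read_camera(c); 
    for x in imaging.cut_out('stand',c)[:1]:
        ys,xs=np.nonzero(x['mask']); k=(ys>ys.max()-22); print(xs[k].min(),xs[k].max(),ys.max(),xs.min(),xs.max(),ys.min())
m=dict(vfov=63.8531,cx=317.7996,cy=197.0604,xyz=[.6752,.0758,.3740],orientation=[.1499,.9887,.0001,-.0003])
print(ray(m,(211,47.5),.008), ray(m,(156,0),.008),ray(m,(262,0),.008))
E
```

```text
side [0.56513302 0.16962022] [0.56629771 0.17377468] [0.54201695 0.19134986]
292 307 303 292 307 281
scene [0.57049915 0.16486095] [0.57061888 0.17211141] [-2.67550002  1.06866522]
322 353 209 322 359 149
[0.56354629 0.1255475  0.008     ] [0.51265987 0.16913274 0.008     ] [0.61899913 0.16912731 0.008     ]
```

The ring is held upright and centred between the pads. The side crop shows the stand with its thumbscrew to the left (-x) and its lens to the right. Next I carry the ring to the turntable, stopping short for a closer look at the nests.

>>> drive_tool([
  [4.0,2.3,0,0,1],
  [4.1,2.4,0,0,1],
  [4.1,2.4,0,0,1],
  [4.1,2.4,0,0,1],
  [4.0,2.3,0,0,1],
  [0,0,0,0,1],
  [0,0,0,0,1],
])

```text
t: 5.25
eef_pos: [0.5422, -0.0587, 0.1232]
tool_rot: [-0.001, 0.706, 0.708, -0.001]
contact_force: [0.3, -0.1, -0.9]
gripper_width: 0.306
grasp_force: 29.7
```

```bash
cat >> h.py <<'E'
def nests(m,im,P):
    for n,P3 in P.items():
        x,y=map(int,proj(m,P3)); r=60; y0,x0=max(y-r,0),max(x-r,0); s=im[y0:y+r,x0:x+r].astype(int); k=(abs(s[...,0]-s[...,2])<40).astype(np.uint8)
        nn,lab,st,ce=cv2.connectedComponentsWithStats(k); i=lab[y-y0,x-x0]; q=ce[i]+[x0,y0]; print(n,i,st[i],np.round(q,1),np.round(ray(m,q,.0412),4))
E
python3 - <<'E'
from h import *
m,im=look('wrist',[('casting_large',.125)],'w4.png')
nests(m,im,dict(L=(.5435,-.0093,.041),S=(.4959,.0283,.041),T=(.4853,-.0268,.041)))
E
```

```text
casting_large 0.62 [314.7 272.2] 292 344 227 285 1760 [ 0.5408 -0.0657  0.125 ] [ 0.5425 -0.0569  0.125 ]
5.35 [ 0.5414 -0.0614  0.1235] [-5.000e-04  7.077e-01  7.065e-01 -1.000e-03] 0.30814835322093237 29.659079876728356 [-0.79448017 -0.34542026 -0.54187875]
L 2 [  35   34   53   53 2178] [321.  136.7] [ 0.5442 -0.009   0.0412]
S 1 [  41   38   41   44 1426] [249.2  78.8] [0.4967 0.0286 0.0412]
T 2 [ 51  50  23  22 396] [238.8 161.5] [ 0.486  -0.0265  0.0412]
```

View pics/w4.png

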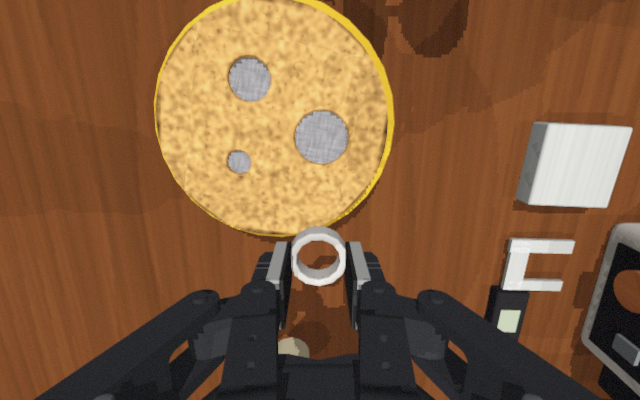

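The nests show clearly at (321,137) large, (249,79) small and (239,161) tiny, and agree with the first measurement. Now I move over the large nest.

>>> drive_tool([
  [2.6,0.1,0.5,0,1],
  [2.5,0.1,1.5,0,1],
  [0,0,2.2,0,1],
  [0,0,1.5,0,1],
  [0,0,0,0,1],
  [0,0,0,0,1],
])

```text
t: 5.95
eef_pos: [0.5441, -0.0106, 0.0674]
tool_rot: [-0.0, 0.708, 0.706, -0.0]
contact_force: [0.1, -0.0, 0.5]
gripper_width: 0.31
grasp_force: 29.7
```

```bash
python3 - <<'E'
from h import *
m,im=look('wrist',[('casting_large',.075)],'w5.png')
E
```

```text
casting_large 0.63 [313.5 269.1] 291 344 227 285 1824 [ 0.5421 -0.0124  0.075 ] [ 0.544  -0.0057  0.075 ]
6.05 [ 0.545  -0.01    0.0682] [5.000e-04 7.077e-01 7.065e-01 4.000e-04] 0.3068031838263616 29.658158202655613 [-1.15206971  0.5338213  -0.09828141]
```

>>> drive_tool([
  [0,0,1.0,0,1],
  [0,0,0.7,0,1],
  [0,0,0.3,0,1],
  [0,0,0,0,1],
  [0,0,0,0,1],
])

```text
t: 6.55
eef_pos: [0.5444, -0.009, 0.0471]
tool_rot: [-0.0, 0.707, 0.707, -0.0]
contact_force: [0.5, 0.3, 0.0]
gripper_width: 0.306
grasp_force: 29.7
```

>>> drive_tool([
  [0,0,0,0,0.2],
  [0,0,0,0,0.1],
  [0,0,0,0,0.1],
  [0,0,-1.5,0,0.1],
  [0,0,-2.5,0,0.1],
  [-2.0,0,-2.5,0,0.0],
  [-3.0,0,0,0,0.0],
  [0,0,0,0,0.0],
])

```text
t: 7.35
eef_pos: [0.5448, -0.0638, 0.1134]
tool_rot: [0.002, 0.709, 0.705, -0.0]
contact_force: [0.2, -1.1, -0.6]
gripper_width: 0.496
grasp_force: 0.0
```

```bash
python3 - <<'E'
from h import *
m,im=look('wrist',[('casting_large',.05)],'w6.png')
x,y=map(int,proj(m,(.544,-.009,.05)));print(x,y)
rings(m,im,[(x,y)],.051,40)
save(cv2.resize(im[0:300,150:450],(600,600),interpolation=3),'z6.png')
E
```

```text
casting_large 0.74 [313.  142.3] 294 337 108 153 792 [ 0.5422 -0.0155  0.05  ] [ 0.5438 -0.0086  0.05  ]
7.45 [ 0.5443 -0.0596  0.1123] [-0.      0.7078  0.7065 -0.    ] 0.4961946947873116 0.0 [-0.08467379  0.73948862 -0.14375753]
315 131
ring [309.  128.3] [71.5 80.6] [ 0.5398 -0.0067  0.051 ]
```

View pics/z6.png

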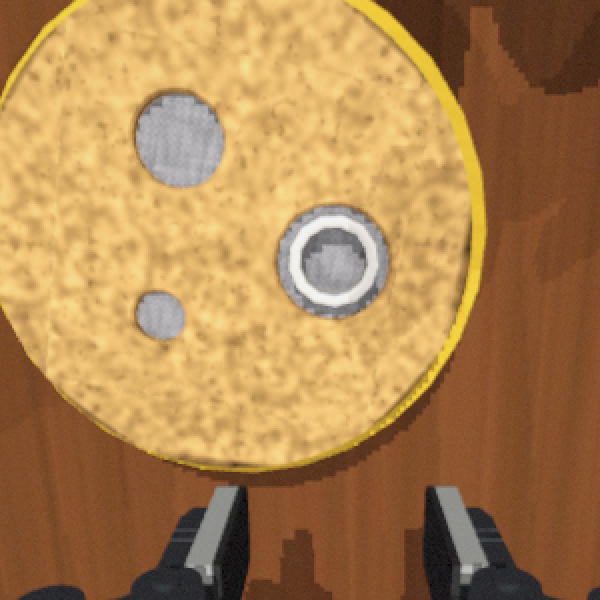

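The large ring sits concentric in its nest at (333,262) of the crop. Next comes the small one.

>>> drive_tool([
  [-4.4,1.7,0,0,0],
  [-4.4,1.7,0,0,0],
  [-4.4,1.7,0,0,0],
  [-4.4,1.6,1.0,0,0],
  [0,0,1.0,0,0],
  [0,0,0,0,0],
  [0,0,0,0,0],
])

```text
t: 8.15
eef_pos: [0.6113, -0.2322, 0.0915]
tool_rot: [-0.001, 0.706, 0.708, 0.0]
contact_force: [0.2, 0.8, 0.3]
gripper_width: 0.5
grasp_force: 0.0
```

```bash
python3 - <<'E'
from h import *
m,im=look('wrist',[('casting_small',.005)],'w7.png')
x,y=map(int,proj(m,(.6108,-.2358,.005)));print(x,y)
rings(m,im,[(x,y)],.007,24)
E
```

```text
casting_small 0.76 [313.2 219.2] 304 329 195 222 371 [ 0.6077 -0.2451  0.005 ] [ 0.6099 -0.2371  0.005 ]
8.25 [ 0.6119 -0.2324  0.0925] [-4.000e-04  7.060e-01  7.082e-01  5.000e-04] 0.4996083425781744 0.0 [-0.43539045  0.09728518 -0.00156398]
317 207
ring [317. 208.] [26.6 28.7] [ 0.6106 -0.2353  0.007 ]
```

>>> drive_tool([
  [-0.4,-0.1,3.0,0,0],
  [0,0,3.0,0,0],
  [0,0,2.6,0,0],
  [0,0,0,0,0],
  [0,0,0,0,1],
  [0,0,0,0,1],
  [0,0,0,0,1],
], squeeze=25)

```text
t: 8.95
eef_pos: [0.6118, -0.2391, 0.0082]
tool_rot: [0.001, 0.707, 0.707, 0.001]
contact_force: [0.3, 0.5, 1.9]
gripper_width: 0.199
grasp_force: 24.6
```

```bash
python3 - <<'E'
from h import *
m,im=look('wrist',[])
m,im=look('wrist',[])
E
```

```text
9.0 [ 0.6118 -0.2392  0.0082] [0.0013 0.7071 0.7071 0.0008] 0.1933115849913572 24.922401644289494 [-0.25283165  1.05668408  4.19966144]
9.05 [ 0.6119 -0.2392  0.0081] [0.0013 0.7071 0.7071 0.0008] 0.19255811585587376 25.226339623332024 [-0.69378335  1.1014994   5.28473013]
```

>>> drive_tool([
  [0,0,0,0,0.3],
  [0,0,0,0,0.3],
  [0.3,0,0.3,0,0.3],
  [0,0,0,0,0.3],
  [0,0,0,0,1],
  [0,0,0,0,1],
  [0,0,0,0,1],
  [0,0,0,0,1],
])

```text
t: 9.85
eef_pos: [0.6105, -0.2361, 0.0033]
tool_rot: [0.0, 0.707, 0.707, -0.0]
contact_force: [0.9, 0.4, -0.4]
gripper_width: 0.213
grasp_force: 24.4
```

>>> drive_tool([
  [0,0,-1.0,0,1],
  [0,0,-4.0,0,1],
  [1.5,-0.6,-4.0,0,1],
  [4.3,-1.8,-1.0,0,1],
  [4.3,-1.8,0,0,1],
  [4.3,-1.9,0,0,1],
  [4.3,-1.9,0,0,1],
  [4.3,-1.9,0,0,1],
])

```text
t: 10.65
eef_pos: [0.5109, -0.0045, 0.1043]
tool_rot: [0.0, 0.707, 0.707, 0.001]
contact_force: [0.9, 1.2, -0.5]
gripper_width: 0.211
grasp_force: 24.5
```

>>> drive_tool([
  [3.0,-1.4,0,0,1],
  [0,0,0,0,1],
  [0,0,0,0,1],
])

```text
t: 10.95
eef_pos: [0.4978, 0.0245, 0.1041]
tool_rot: [0.0, 0.706, 0.708, 0.0]
contact_force: [0.5, -0.4, -0.0]
gripper_width: 0.213
grasp_force: 24.5
```

```bash
python3 - <<'E'
from h import *
m,im=look('wrist',[('casting_small',.105),('casting_large',.05)],'w8.png')
E
```

```text
casting_small 0.73 [315.  272.5] 299 336 241 285 1137 [0.4965 0.0169 0.105 ] [0.4978 0.0222 0.105 ]
casting_large 0.95 [385.  245.7] 364 406 240 281 871 [0.5432 0.005  0.05  ] [ 0.545  -0.0051  0.05  ]
11.1 [0.4983 0.0225 0.1037] [5.000e-04 7.080e-01 7.063e-01 2.000e-04] 0.21300072480428683 24.509683549404144 [-0.21358153  0.26801042 -0.67460501]
```

View pics/w8.png

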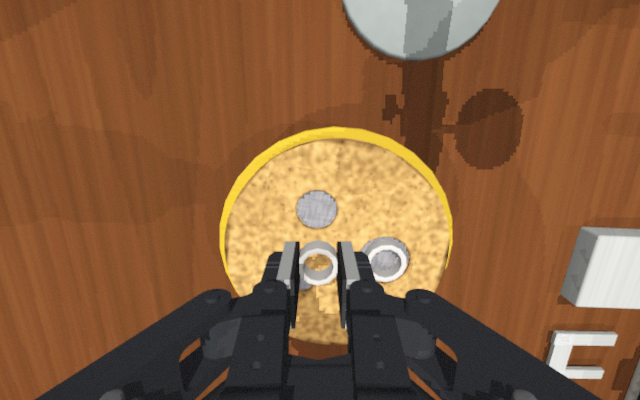

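The ring is held, its nest lies ahead at (317,209), and the large ring is still in place. Now I lower it.

>>> drive_tool([
  [0.6,-0.1,1.0,0,1],
  [0,0,2.0,0,1],
  [0,0,1.2,0,1],
  [0,0,0,0,1],
  [0,0,0,0,1],
])

```text
t: 11.6
eef_pos: [0.4964, 0.0297, 0.061]
tool_rot: [-0.0, 0.707, 0.707, -0.0]
contact_force: [0.1, 0.1, 0.5]
gripper_width: 0.212
grasp_force: 24.5
```

>>> drive_tool([
  [-0.1,0,0.8,0,1],
  [0,0,0.6,0,1],
  [0,0,0,0,1],
  [0,0,0,0,1],
])

```text
t: 12.0
eef_pos: [0.4965, 0.029, 0.0472]
tool_rot: [-0.0, 0.707, 0.707, -0.0]
contact_force: [0.7, -0.1, 0.3]
gripper_width: 0.21
grasp_force: 24.5
```

>>> drive_tool([
  [0,0,0.15,0,1],
  [0,0,0,0,1],
  [0,0,0,0,0.4],
  [0,0,0,0,0.3],
  [0,0,0,0,0.3],
  [0,0,-1.5,0,0.3],
  [0,0,-3.0,0,0.3],
  [-2.0,0,-2,0,0.1],
])

```text
t: 12.8
eef_pos: [0.4971, 0.0115, 0.1122]
tool_rot: [-0.0, 0.706, 0.709, 0.001]
contact_force: [1.1, 0.3, -0.6]
gripper_width: 0.446
grasp_force: 0.0
```

>>> drive_tool([
  [-4.0,1.5,-3.0,0,0],
  [-2.0,1.5,-3,0,0],
  [0,0,0,0,0],
  [0,0,0,0,0],
])

```text
t: 13.2
eef_pos: [0.5262, -0.0496, 0.17]
tool_rot: [0.0, 0.708, 0.707, 0.001]
contact_force: [-0.4, 1.6, -1.0]
gripper_width: 0.497
grasp_force: 0.0
```

```bash
python3 - <<'E'
from h import *
m,im=look('wrist',[('casting_small',.05),('casting_large',.05),('stand',.1),('loupe_head',.19),('button_face',.172),('grip',.172)],'w9.png')
print(proj(m,(.4965,.0285,.05)))
E
```

```text
casting_small 0.59 [270.9 101.9] 267 292 83 108 279 [0.4897 0.0229 0.05  ] [0.4957 0.0269 0.05  ]
button_face 0.52 [274.6  92. ] 268 292 83 107 237 [0.5084 0.0284 0.172 ] [0.5104 0.0272 0.172 ]
13.55 [ 0.5253 -0.0486  0.1688] [-6.000e-04  7.067e-01  7.075e-01 -5.000e-04] 0.5047016131083257 0.0 [-0.04605286 -0.10823896 -0.18736056]
[279.34308675  94.38805272]
```

View pics/w9.png

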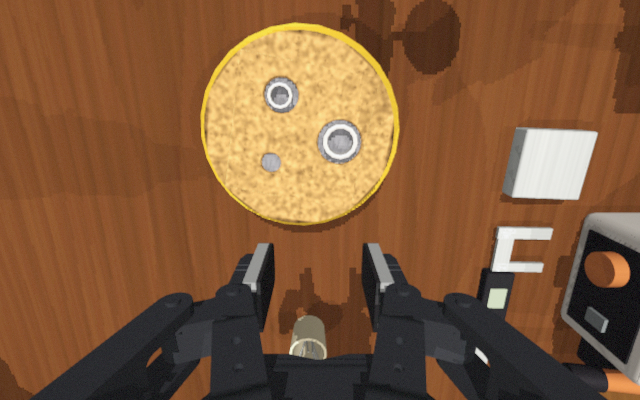

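Both rings sit in their nests: small at (281,95), large at (340,142). Next I look at the stand from above.

>>> drive_tool([
  [1.5,1.0,-4,0,0],
  [2.3,1.0,-4,0,0],
  [2.3,1.1,-4,0,0],
  [2.4,1.1,-4,0,0],
  [2.4,0,0,0,0],
  [0,0,0,0,0],
  [0,0,0,0,0],
])

```text
t: 14.25
eef_pos: [0.5673, 0.06, 0.3287]
tool_rot: [-0.0, 0.707, 0.708, -0.001]
contact_force: [-0.5, 0.5, -0.1]
gripper_width: 0.503
grasp_force: 0.0
```

```bash
python3 - <<'E'
from h import *
m,im=look('wrist',[('stand',.1),('loupe_head',.19),('button_face',.172),('grip',.194)],'w10.png')
x,y=map(int,proj(m,(.567,.172,.172)));print(x,y, m)
x0=max(x-75,0);y0=max(y-75,0); print('crop',x0,y0)
a=cv2.resize(im[y0:y0+150,x0:x0+200],(800,600),interpolation=3)
save(a,'z10.png')
for c in ['side','scene']: save(imaging.read_camera(c),c+'10.png')
E
```

```text
stand 0.73 [327.1  57. ] 276 398 17 105 7167 [0.5766 0.1768 0.1   ] [0.5786 0.1744 0.1   ]
stand 0.72 [279.2 193.7] 220 337 139 252 10058 [0.5203 0.0245 0.1   ] [0.519  0.0227 0.1   ]
loupe_head 0.6 [354.2  49.3] 299 398 16 74 3241 [0.5961 0.1726 0.19  ] [0.5913 0.1741 0.19  ]
loupe_head 0.16 [451.   83.7] 439 464 67 110 666 [0.677  0.1467 0.19  ] [0.6764 0.1453 0.19  ]
grip 0.86 [352.2  49.8] 300 399 16 73 3359 [0.5941 0.1718 0.194 ] [0.5905 0.1736 0.194 ]
grip 0.29 [283.3 328.6] 274 297 310 343 668 [ 0.5316 -0.0933  0.194 ] [ 0.5348 -0.0914  0.194 ]
14.5 [0.5676 0.0585 0.3289] [-2.000e-04  7.077e-01  7.065e-01 -6.000e-04] 0.5017702438004745 0.0 [ 0.65232709 -0.81265995 -0.23720132]
317 53 {'vfov': 63.853090835914365, 'cx': 317.79960340839676, 'cy': 197.06042545944163, 'xyz': array([0.56758145, 0.1358917 , 0.4712658 ]), 'orientation': array([ 1.50245053e-01,  9.88647757e-01,  1.03124587e-03, -9.86725860e-04])}
crop 242 0
```

View pics/z10.png

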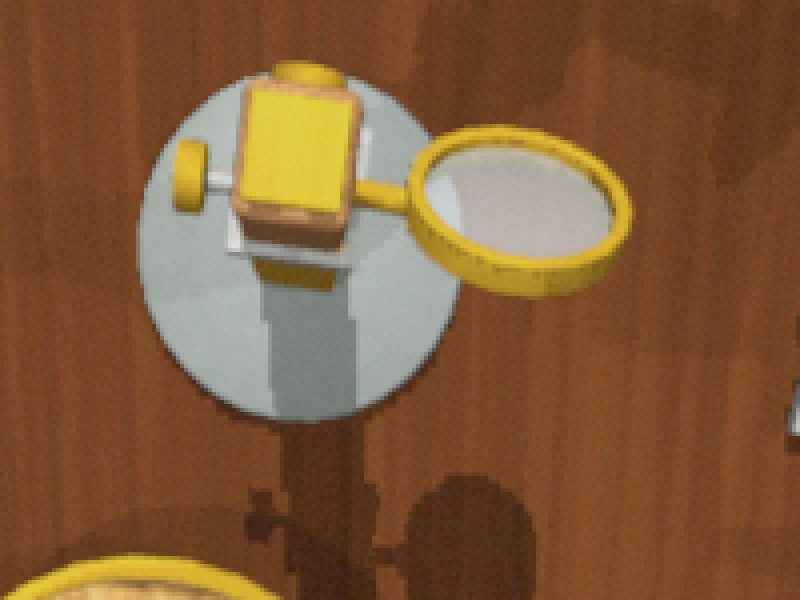

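The head shows from above: the brass cap at crop (298,150), the button on the far (+y) side at (310,75), the thumbscrew at left and the lens at right, with the head yawed slightly clockwise.

```bash
python3 - <<'E'
from h import *
im=cv2.imread('pics/w10.png')[:,:,::-1]; m=imaging.camera_model('wrist')
px=lambda c:(c[0]/4+242-.4,c[1]/4-.4)
C=np.array([ray(m,px(c),.197) for c in [(250,88),(354,97),(345,212),(240,201)]])[:,:2]
print(C.round(4),C.mean(0)); 
for i in range(4): d=C[(i+1)%4]-C[i]; print(np.hypot(*d),np.degrees(np.arctan2(d[1],d[0])))
print('screw',ray(m,px((190,176)),.14),'lens',ray(m,px((520,210)),.152),'foot',ray(m,px((300,247)),.01),'button',ray(m,px((310,70)),.18))
# colour-based
hsv=cv2.cvtColor(np.ascontiguousarray(im),cv2.COLOR_RGB2HSV); s=hsv[15:60,296:336]
k=((abs(s[...,0].astype(int)-27)<5)&(s[...,1]>190)&(s[...,2]>195)).astype(np.uint8)
n,l,st,ce=cv2.connectedComponentsWithStats(k); print(st[:5]); i=l[22,20]; 
c,_=cv2.findContours((l==i).astype(np.uint8),cv2.RETR_EXTERNAL,cv2.CHAIN_APPROX_NONE)
W=np.array([ray(m,p+[296,15],.197)[:2] for p in c[0][:,0]]); r=cv2.minAreaRect((W*1000).astype(np.float32)); print(r)
for cam in ['scene','side']:
    mm=imaging.camera_model(cam); i2=cv2.imread(f'pics/{cam}10.png'); p=proj(mm,[*C.mean(0),.197]); print(cam,p)
    q=p.round().astype(int); 
    h2=cv2.cvtColor(i2,cv2.COLOR_BGR2HSV)[q[1]-12:q[1]+12,q[0]-12:q[0]+12]
    k=((abs(h2[...,0].astype(int)-25)<7)&(h2[...,1]>170)&(h2[...,2]>150)).astype(np.uint8)
    n,l,st,ce=cv2.connectedComponentsWithStats(k)
    for j in range(1,n):
        if st[j,4]>6: e=ce[j]+q-12; print(st[j],e,ray(mm,e,.196))
E
```

```text
[[0.5573 0.1901]
 [0.5773 0.1886]
 [0.5757 0.1683]
 [0.5551 0.1703]] [0.56634602 0.17932465]
0.02000423451138809 -4.508341662770852
0.020337085310708748 -94.400046301427
0.02071381795198289 174.4383345885974
0.019967433282967746 83.57552278370785
screw [0.54068959 0.18309166 0.14      ] lens [0.61696498 0.17416005 0.152     ] foot [0.56597361 0.1804472  0.01      ] button [0.56886264 0.19681873 0.18      ]
[[   0    0   40   45 1669]
 [  18    1   11    5   37]
 [  25   14    3    6    8]
 [  30   18    1    1    1]
 [  14   21    1    1    1]]
((565.9942626953125, 179.14346313476562), (30.981826782226562, 30.84468650817871), 89.93148040771484)
scene [339.07414499 148.83129781]
side [295.23059459 136.81766284]
```

>>> drive_tool([
  [0,0,0,-8.5,-0.4],
  [0,0,0,-8.5,-0.4],
  [0,0,0,-8.5,-0.4],
  [0,0,0,-8.5,-0.4],
  [0,0,0,-8.5,-0.4],
  [0,0,0,-8.5,-0.4],
  [0,0,0,-8.5,-0.4],
  [0,0,0,-8.5,-0.4],
])

```text
t: 15.4
eef_pos: [0.5679, 0.0593, 0.3294]
tool_rot: [-0.0, 0.188, 0.982, -0.0]
contact_force: [0.3, 0.3, 0.1]
gripper_width: 0.7
grasp_force: 0.0
```

>>> drive_tool([
  [0,0,0,-8.3,-0.4],
  [0,0,0,-8.3,-0.4],
  [0,0,0,0,-0.4],
  [0,0,0,0,-0.4],
])

```text
t: 15.8
eef_pos: [0.5679, 0.0594, 0.3295]
tool_rot: [-0.0, 0.049, 0.999, 0.0]
contact_force: [-0.5, -0.6, 0.3]
gripper_width: 0.696
grasp_force: 0.0
```

```bash
cat >> h.py <<'E'
def togo(P,yaw):
    o=readout.get_obs(); M=rot(o['tool_rot']); d=M.T@(np.array(P)-o['eef_pos'])*100
    print('q',np.round(o['q'],2),'pos',np.round(o['eef_pos'],4),'to go cm',np.round(d,2),'tool y yaw',np.degrees(np.arctan2(M[1,1],M[0,1])),'want',yaw)
E
python3 - <<'E'
from h import *
togo((.5665,.1800,.24),84.5)
E
```

```text
q [-0.07  0.24 -0.17  1.67  0.04  1.23  1.22] pos [0.5679 0.0594 0.3295] to go cm [ 1.32 11.99  8.95] tool y yaw 84.34746504239624 want 84.5
```

>>> drive_tool([
  [0.4,4.0,2.0,0,-0.4],
  [0.4,4.0,3.0,0,-0.4],
  [0.5,4.0,3.0,0,-0.4],
  [0,0,0.9,0,-0.4],
  [0,0,0,0,-0.4],
  [0,0,0,0,-0.4],
])

```text
t: 16.4
eef_pos: [0.5669, 0.1788, 0.2412]
tool_rot: [0.0, 0.049, 0.999, -0.0]
contact_force: [-0.4, -0.1, -0.2]
gripper_width: 0.699
grasp_force: 0.0
```

```bash
python3 - <<'E'
from h import *
togo((.5665,.1800,.156),84.5)
m,im=look('wrist',[('loupe_head',.19),('grip',.194)],'w11.png')
x,y=map(int,proj(m,(.5665,.18,.197)));print(x,y)
hsv=cv2.cvtColor(im,cv2.COLOR_RGB2HSV); print(hsv[y,x])
k=((abs(hsv[...,0].astype(int)-int(hsv[y,x,0]))<4)&(abs(hsv[...,1].astype(int)-int(hsv[y,x,1]))<40)&(abs(hsv[...,2].astype(int)-int(hsv[y,x,2]))<25)).astype(np.uint8)
k=cv2.morphologyEx(k,cv2.MORPH_OPEN,np.ones((3,3)))
n,l,st,ce=cv2.connectedComponentsWithStats(k); i=l[y,x]; print(st[i])
c,_=cv2.findContours((l==i).astype(np.uint8),cv2.RETR_EXTERNAL,cv2.CHAIN_APPROX_NONE)
W=np.array([ray(m,p,.197)[:2] for p in c[0][:,0]]); print(cv2.minAreaRect((W*1000).astype(np.float32)))
save(im[max(y-150,0):y+150,max(x-200,0):x+200],'z11.png')
E
```

```text
q [-0.23  0.35 -0.23  1.73  0.09  1.07  0.98] pos [0.5669 0.1788 0.2412] to go cm [0.05 0.12 8.52] tool y yaw 84.42107594413967 want 84.5
loupe_head 0.6 [318.9 233.3] 294 347 184 291 4299 [0.5763 0.1786 0.19  ] [0.5783 0.1787 0.19  ]
grip 0.81 [319.1 236.4] 294 347 185 291 4238 [0.5767 0.1787 0.194 ] [0.5766 0.1789 0.194 ]
16.55 [0.5673 0.1788 0.2421] [1.100e-03 4.860e-02 9.988e-01 1.000e-04] 0.6988888548542245 0.0 [0.1585675  0.06926887 0.4780183 ]
319 223
[ 23 194 210]
[294 219  32  65 709]
((585.5180053710938, 171.07557678222656), (15.100504875183105, 47.47460174560547), 71.48358917236328)
```

```bash
python3 - <<'E'
from h import *
m=imaging.camera_model('wrist'); im=cv2.imread('pics/w11.png')
h=cv2.cvtColor(im,cv2.COLOR_BGR2HSV)
print([(x,*h[215,x].tolist()) for x in range(276,362,2)])
print([(y,*h[y,319].tolist()) for y in range(180,300,3)])
for n,p in dict(c=(0,0,.197),b=(0,.019,.172),r=(0,-.013,.19),bx=(-.012,0,.19)).items():
    a=np.radians(-5.5); q=(.5665+p[0]*np.cos(a)-p[1]*np.sin(a),.1795+p[0]*np.sin(a)+p[1]*np.cos(a),p[2]); print(n,proj(m,q))
E
```

```text
[(276, 13, 171, 146), (278, 11, 169, 146), (280, 13, 173, 147), (282, 12, 171, 146), (284, 12, 172, 148), (286, 13, 172, 145), (288, 12, 169, 145), (290, 12, 174, 145), (292, 12, 173, 146), (294, 12, 175, 149), (296, 12, 172, 148), (298, 12, 167, 147), (300, 14, 137, 164), (302, 16, 125, 218), (304, 21, 170, 198), (306, 25, 183, 255), (308, 25, 183, 255), (310, 25, 188, 254), (312, 25, 182, 255), (314, 25, 179, 255), (316, 25, 181, 255), (318, 25, 185, 255), (320, 25, 185, 255), (322, 25, 184, 254), (324, 25, 186, 254), (326, 25, 183, 255), (328, 25, 182, 255), (330, 25, 184, 254), (332, 25, 181, 254), (334, 25, 180, 255), (336, 20, 142, 236), (338, 16, 119, 238), (340, 21, 159, 228), (342, 24, 188, 240), (344, 24, 192, 239), (346, 24, 186, 241), (348, 16, 175, 165), (350, 12, 173, 143), (352, 12, 162, 143), (354, 11, 164, 143), (356, 11, 162, 142), (358, 11, 162, 137), (360, 11, 161, 133)]
[(180, 36, 6, 229), (183, 21, 99, 217), (186, 15, 140, 140), (189, 15, 142, 144), (192, 14, 135, 144), (195, 15, 137, 145), (198, 15, 141, 147), (201, 15, 137, 173), (204, 16, 124, 218), (207, 24, 188, 246), (210, 25, 185, 255), (213, 25, 184, 254), (216, 25, 185, 255), (219, 23, 190, 212), (222, 23, 192, 211), (225, 23, 196, 211), (228, 23, 196, 208), (231, 23, 196, 211), (234, 23, 195, 215), (237, 24, 196, 240), (240, 13, 19, 211), (243, 12, 18, 209), (246, 14, 18, 209), (249, 10, 18, 210), (252, 14, 18, 210), (255, 12, 16, 208), (258, 15, 17, 205), (261, 13, 17, 207), (264, 15, 17, 206), (267, 13, 18, 204), (270, 12, 16, 204), (273, 12, 22, 207), (276, 14, 19, 205), (279, 21, 21, 204), (282, 23, 21, 203), (285, 22, 203, 177), (288, 24, 187, 243), (291, 30, 7, 139), (294, 40, 3, 236), (297, 90, 1, 244)]
c [318.71013102 222.18131224]
b [345.6609042  208.86184086]
r [298.6206676  218.18192336]
bx [318.66664747 200.54701713]
```

>>> drive_tool([
  [0,0.2,2.0,0,-0.4],
  [0,0,2.5,0,-0.4],
  [0,0,2.5,0,-0.4],
  [0,0,1.5,0,-0.4],
  [0,0,0,0,-0.4],
  [0,0,0,0,-0.4],
], squeeze=40)

```text
t: 17.15
eef_pos: [0.5671, 0.1819, 0.1567]
tool_rot: [0.0, 0.048, 0.999, 0.0]
contact_force: [-0.5, 0.7, 0.4]
gripper_width: 0.698
grasp_force: 0.0
```

>>> drive_tool([
  [0,0,0,0,0],
  [0,0,0,0,1],
  [0,0,0,0,1],
  [0,0,0,0,1],
  [0,0,0,0,1],
  [0,0,0,0,1],
])

```text
t: 17.75
eef_pos: [0.5671, 0.18, 0.1576]
tool_rot: [0.001, 0.049, 0.999, -0.001]
contact_force: [-2.9, -5.6, 9.6]
gripper_width: 0.305
grasp_force: 39.2
```

>>> drive_tool([
  [0,0,0,0,1],
  [0,0,0,0,1],
  [0,0,0,0,1],
])

```text
t: 18.05
eef_pos: [0.5671, 0.18, 0.1576]
tool_rot: [0.001, 0.049, 0.999, -0.001]
contact_force: [-3.4, -5.0, 8.8]
gripper_width: 0.301
grasp_force: 39.2
```

>>> drive_tool([
  [0,0,-0.4,0,1],
  [0,0,-0.4,0,1],
  [0,0,0,0,1],
])

```text
t: 18.35
eef_pos: [0.567, 0.18, 0.1643]
tool_rot: [0.0, 0.048, 0.999, -0.001]
contact_force: [0.8, -5.9, -1.8]
gripper_width: 0.304
grasp_force: 40.2
```

>>> drive_tool([
  [0,0,-0.8,0,1],
  [0,0,-0.8,0,1],
  [0,0,-0.8,0,1],
  [0,0,-0.8,0,1],
  [0,0,-0.8,0,1],
  [0,0,-0.8,0,1],
  [0,0,0,0,1],
])

```text
t: 19.05
eef_pos: [0.567, 0.18, 0.2127]
tool_rot: [0.0, 0.048, 0.999, -0.001]
contact_force: [2.2, -5.7, -1.9]
gripper_width: 0.304
grasp_force: 40.2
```

>>> drive_tool([
  [0,0,-0.8,0,1],
  [0,0,-0.8,0,1],
  [0,0,-0.8,0,1],
  [0,0,-0.6,0,1],
  [0,0,-0.4,0,1],
  [0,0,0,0,1],
  [0,0,0,0,1],
])

```text
t: 19.75
eef_pos: [0.567, 0.18, 0.246]
tool_rot: [0.0, 0.048, 0.999, -0.001]
contact_force: [2.6, -5.3, -1.4]
gripper_width: 0.304
grasp_force: 40.2
```

```bash
python3 - <<'E'
from h import *
m,im=look('wrist',[('loupe_head',.28)],'w12.png')
ms=imaging.camera_model('side'); s=imaging.read_camera('side')
for t in ['casting_large','casting_small']:
    for d in imaging.cut_out(t,'side')[:1]: print(t,d['conf'],d['centre'],ray(ms,d['centre'],.05))
E
```

```text
loupe_head 0.75 [318.7 282.5] 279 351 186 359 8991 [0.5596 0.1812 0.28  ] [0.5599 0.1803 0.28  ]
19.85 [0.567  0.18   0.2459] [ 3.000e-04  4.840e-02  9.988e-01 -1.000e-03] 0.2998825071554979 40.24462660505378 [ 0.87499404 -5.48182348 -2.09924025]
casting_large 0.53 [301.9, 219.5] [ 0.55488725 -0.00913938  0.05      ]
casting_small 0.52 [281.7, 213.3] [0.50275157 0.02500229 0.05      ]
```

>>> drive_tool([
  [0,0,-0.2,0,1],
  [0,0,0,0,1],
  [0,0,-0.2,0,1],
  [0,0,0,0,1],
  [0,0,0,0,1],
])

```text
t: 20.5
eef_pos: [0.5669, 0.18, 0.2478]
tool_rot: [-0.0, 0.048, 0.999, -0.001]
contact_force: [6.7, -3.5, -13.7]
gripper_width: 0.305
grasp_force: 41.9
```

```bash
python3 -c "
from station import hand_in
print(hand_in())"
```

```text
the job is handed in; nothing more can be done
None
```

I handed in the job with both castings in their nests and the column fully out: the force jumped to 13.7 N at the second stop, about 90 mm up, and the arm is still holding it there by the grip; the hand-in returned no verdict.

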